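# Shut and bolt the condemned-gear hatch

## Task

Shut the hatch on top of the grey parts cabinet and bolt it: slide the barrel bolt across through its staple, then turn its handle down until it has dropped right into the notch of the keep plate and lies flat, and let go. The notch has to be felt for: never force the handle down on the plate's edge or ram the bolt. Leave the light switch and the gear lying about as they are.

Things in the scene. Friction and masses are not known exactly. Their poses are not given: they have to be found in the camera images.
- cabinet: Low grey plastic parts cabinet, 300 (x) x 420 (y) x 128 mm high, fixed. Origin: centre of its underside; x points from its drawer front (robot side) to its back, y to its left, z up. On top: the hatch at the left (y -58 to +205 mm), at the right a fixed deck, 128 mm up, level with the shut hatch. Cabinet coordinates below hold with the hatch shut.
- hatch (a joint): Opening angle of the hatch (rad): 0 shut, grows as its front edge rises. Grey plate 263 x 263 x 8 mm hinged along its rear edge at cabinet x = +115, z = 124 mm. A stiff hinge holds it at any angle; 1 to 3 N down on its front edge shuts it, about 12 N up on that edge lifts it. Bolt and keep are screwed on it and move with it.
- hatch_press (a point): Free spot on the hatch's top face, left of the handle and behind the bolt's tail: 135 mm from the hinge line (cabinet x = -20 mm), 160 mm to the left of the cabinet's middle. A good place to press the hatch shut: 2 to 6 N do it.
- bolt (a joint): How far the bolt is slid (m): 0 drawn back, grows towards the cabinet's right (-y), stop at 0.082. Steel rod 12 mm thick, 224 mm long, in two guides; axis along y at cabinet x = -70 mm, 18 mm above the hatch (146 mm above the table). About 3 N of friction. Its tip enters the staple at 0.015 and is through at 0.027, if the hatch is fully shut.
- bolt_rod (a joint): Turn of the handle about the rod's axis (rad): 0 stands straight up from the hatch, grows as it leans to the cabinet's front (-x), pi/2 lies flat. Friction holds it at any angle (about 1.5 N at the knob).
- knob (a point): Centre of the handle's ball knob, 18 mm in diameter, on a stem 8 mm thick, 50 mm from the rod's axis. With the hatch shut: cabinet x = -70 - 50 sin(turn), y = 60 - slide, z = 146 + 50 cos(turn) mm. Lying flat it is 18 mm above the hatch.
- keep: Foot of the keep on the hatch, in front of the bolt: origin at cabinet x = -98, y = +5 mm on the hatch's top face, axes as the hatch's. It carries the keep plate: a steel strip 4 mm thick, 144 mm long, standing on edge along y at x = -98 mm, top edge 26 mm above the hatch. The plate is bent by more than 25 N (13 N on the knob).
- staple: Steel staple on the deck that takes the rod's tip: 25 mm wide, 12 mm thick (along y), 30 mm high, inner opening 17 x 26 mm. Origin at the middle of its foot, cabinet x = -70 mm, y = -78 mm, z = 128 mm. It too is bent by more than 25 N.
- light_switch (a joint): Red toggle switch, 25 mm tall, on the deck near its rear right corner; its angle (rad), 0 as found. To be left alone.
- carabiner_a_center (a point): Middle of a silver autolock carabiner, 115 x 70 x 16 mm, lying on the cabinet's deck. Bystander.
- carabiner_b_center (a point): Middle of the other silver autolock carabiner, lying on the table in front. Bystander.
- swivel_center (a point): Middle of a steel swivel, 100 x 46 x 24 mm, lying on the front of the deck. Bystander.
- pulley_center (a point): Middle of a yellow pulley, 87 x 62 x 28 mm, on the table at the right. Bystander.
- ruler_center (a point): Middle of an aluminium ruler, 310 x 30 x 4 mm, on the table at the left. Bystander.
- loupe_center (a point): Middle of a black eye loupe, 38 mm wide, 34 mm high, on the table in front. Bystander.
- screwdriver_grip (a point): Handle of a screwdriver on the table at the right of the cabinet. Bystander.
- keep_mid (a point): Point 26 mm above the hatch at cabinet x = -98, y = +5 mm, fixed to the keep's foot. The plate has one notch for the stem, 11 mm wide, cut down to 12 mm above the hatch. The plate sits on slotted screws, so the notch's middle is anywhere within 20 mm either side of this point along y (bolt slid 0.035 to 0.075); elsewhere the stem rests on the edge at a turn of about 1.15 rad.

How it is judged:
On the way, in this order (a step that is already met when the one before it is completed fails the run):
1. the hatch is shut (value of joint hatch below 0.02 rad), for 0.2 s.
2. with the hatch shut, the bolt is slid across through the staple (value of joint hatch below 0.02 rad and value of joint bolt above 0.03 m), for 0.2 s.
3. the handle is turned down into the notch (value of joint bolt_rod above 1.4 rad and value of joint bolt above 0.031 m), for 0.2 s.
At the end, for the whole second after the job is handed in: The hatch is shut (within 0.02 rad), the bolt is across (slid more than 31 mm, through the staple) and its handle lies down in the notch (turned more than 1.40 rad of pi/2) (all of step 3 and value of joint hatch below 0.02 rad); the robot touches nothing.
It fails at once if the keep plate is pressed with more than 25 N (contact force between keep and anything else above 25 N).
It fails at once if the staple is pressed with more than 25 N (contact force between staple and anything else above 25 N).
It fails at once if the light switch is moved (value of joint light_switch above 0.25 rad).
It fails at once if gear lying about is moved by more than 20 mm (distance of any of carabiner_a_center, carabiner_b_center, swivel_center, pulley_center, ruler_center, loupe_center, screwdriver_grip from where it was at the start of the episode above 0.02 m).
It also fails if it takes over 72 s, if anything falls off the work surface, if the arm or the gripper's body presses on something with over 40 N, if the wrist force passes 120 N, or if a joint passes its speed limit or range.

## Robot

A 6-joint arm with a two-finger parallel gripper is mounted at the origin on the work surface. World frame = base frame: x ahead of the robot, y to its left, z up, the work surface at z = 0. Lengths are in m, angles in rad, forces in N, time in s.
With the tool pointing down it reaches from about 0.35 to 0.95 m from the base axis. Payload 17.4 kg.
Tool frame: the origin (TCP) lies where the fingers leave the gripper's body, on its centre line; the fingertips stand 84 mm ahead of it and the grasp point (between the pads) lies 65 mm ahead of it (env.tip_reach is the distance from the TCP to the fingertips, in m); z points along the fingers, x is the direction in which the jaws open and shut, and the axes are right-handed (so a half turn about z gives the same grasp; the last joint's range is limited). The gripper opens to 93 mm and grips with 3 to 60 N. Pads are 15 mm wide; open, the fingers measure 128 mm over their backs; the gripper's body (75 mm by 188 mm) begins 65 mm behind the grasp point.
Start: joints at [1.195, 0.116, 1.442, -0, 1.584, -0.038], TCP at [0.224, 0.637, 0.303] pointing down, gripper open.
Joint ranges: [-2.83, 2.83], [-0.83, 2.19], [0.07, 2.5], [-1.14, 4.28], [0.01, 3], [-2.97, 2.97]. Speed limits (rad/s): [1.89, 1.89, 2.22, 3.14, 3.14, 3.14].

## Interface

Orientations are given as a 3x3 rotation matrix whose columns are the frame's x, y, z axes.
In Python, from plant import env, imaging, workorder gives the robot as it stands.
- The arm moves only by the shell command python3 -m inch 'ROWS' [OPENING]. ROWS is a JSON object of lists of equal length, an entry for each row: "linear": the shift along the tool's x, y, z in mm, a list of three; "twist": the turn about the tool's z in degrees. In form: {"linear": [[dx, dy, dz], ...], "twist": [twist, ...]}. A call has 1 to 5 rows; each row is the pose to reach, as a shift and turn from the pose commanded when the call began, along the tool's axes at that moment; what a row does not reach only later rows make up. A row lasts 1/12 s, in which the tool goes at most 41.7 mm and 7.16 degrees, less where a joint would pass 70% of its speed; a pose out of reach is approached as far as the arm can. A call with a gripper value outside its range is refused whole. OPENING is the closure, from 0 (fully open) to 1 (shut), set as the call begins (- or left out, the last holds). The fingers move at their own pace and stop on an object; the grip force is fixed at half the most. Time passes only in rows, so rows that repeat a pose let the fingers close. It gives the time, the measured TCP pose, the force and the opening at its end, in the units of the state.
- env.sense(): the state, without advancing time (a new reading comes with each control period).
- imaging.read_camera(name): name is "scene" or "side" or "wrist"; returns (picture, depth): 420x560x3 uint8, red, green, blue; 420x560 float32, m along the optical axis (not along the pixel's ray), 0 where there is no reading.
- imaging.camera_params(name): a dict with "camera_matrix" (3x3 intrinsics, pixels), "extrinsics" (4x4, takes a point from world to camera coordinates); the wrist camera has in their place "tool_from_camera" (4x4, takes a point from camera to tool coordinates, whose origin is the TCP and whose axes are the tool frame's). Camera axes: x right, y up, looking along -z (the intrinsics and any distortion apply to the point x, -y, -z); pixel columns grow to the right and rows downward; lengths in m; the calibration is good to about 2 mm. A picture is of the moment at which its call begins: read the wrist's pose just before it. camera_params takes no time and is no camera call.
- workorder.close_job(): hands the job in, once; it reports no verdict.
The state is a dict: "clock": time; "q": joint angles; "dq": joint speeds; "joint_torque": joint torques, N m; "position": TCP position; "tool_rot": TCP orientation; "ft_force": force on the tool from outside, world axes, zero at the start; "wrist_torque": the same for the moment, N m; "width": finger opening in m.
Only numpy, scipy, OpenCV 4.12 (cv2) and the standard library are available. Lean on these libraries where they do the work, as an engineer would, in place of code of your own. Each camera call takes 0.05 s, during which the arm holds its last target. There are 200 camera calls.

## Working session

There is one attempt and no reset: what is moved stays moved. The work goes in short steps, Python scripts to look and compute and a shell command to move; the robot and the scene stay as the last step left them, time stands still between calls to the robot, and variables do not carry over. Pictures are saved under pics/ and viewed, on a budget of 10 in all, crops included, one or two more only if the job needs it, and the job is handed in when it is done.

```bash
mkdir -p pics; ls; cat > h.py <<'E'
import numpy as np, cv2
from plant import env, imaging, workorder
def w2c(name):
    p=imaging.camera_params(name); K=np.array(p["camera_matrix"])
    if name=="wrist":
        s=env.sense(); T=np.eye(4); T[:3,:3]=s["tool_rot"]; T[:3,3]=s["position"]
        return K,np.linalg.inv(T@np.array(p["tool_from_camera"]))
    return K,np.array(p["extrinsics"])
def shot(name,tag):
    K,E=w2c(name); rgb,d=imaging.read_camera(name)
    cv2.imwrite(f"pics/{tag}.png",rgb[:,:,::-1]); np.savez(f"{tag}.npz",K=K,E=E,d=d,rgb=rgb)
def px(tag,u,v,z=None):
    f=np.load(tag+".npz");K,E,d=f["K"],f["E"],f["d"]
    r=np.linalg.inv(K)@[u,v,1]; r=np.array([r[0],-r[1],-r[2]])
    Ei=np.linalg.inv(E); 
    if z is None: return Ei[:3,:3]@(r*d[int(v),int(u)])+Ei[:3,3]
    w=Ei[:3,:3]@r; return Ei[:3,3]+w*(z-Ei[2,3])/w[2]
def proj(tag,P):
    f=np.load(tag+".npz");K,E=f["K"],f["E"]
    c=E[:3,:3]@np.asarray(P)+E[:3,3]; p=K@[c[0],-c[1],-c[2]]; return p[:2]/p[2]
E
python3 - <<'E'
from h import *
for n in("scene","side"): shot(n,n+"0")
a=cv2.imread("pics/scene0.png");b=cv2.imread("pics/side0.png")
s=env.sense();print(s["clock"],s["position"],s["tool_rot"],s["ft_force"],s["width"],env.tip_reach,imaging.camera_params("scene").keys())
E
```

```text
pics
0.1 [0.22370314 0.63677053 0.3020815 ] [[ 3.31417073e-01  9.43484289e-01 -3.47900851e-04]
 [ 9.43483816e-01 -3.31417255e-01 -9.44178754e-04]
 [-1.00611817e-03 -1.53218644e-05 -9.99999494e-01]] [-1.24140669 -1.02915218 -0.04408931] 0.09304308989530652 0.0841 dict_keys(['camera_matrix', 'extrinsics'])
```

View pics/scene0.png

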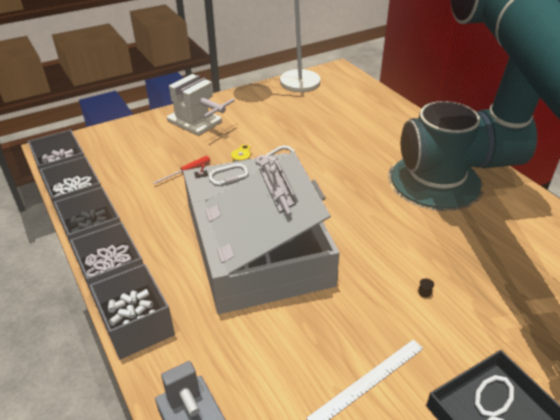

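View pics/side0.png

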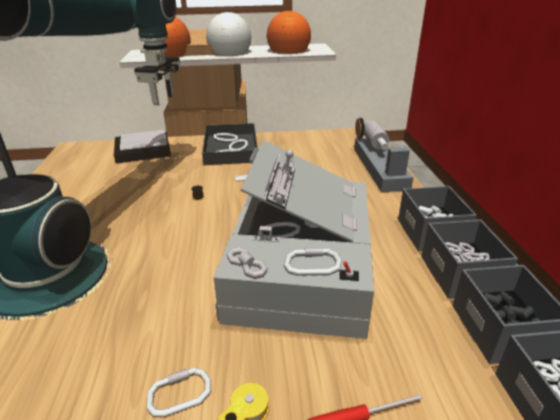

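The scene view looks from the left rear and the side view from the right. The hatch stands open about 30–40°, and the cabinet is near (290,270) in the side view. Next I'll enlarge both.

```bash
python3 - <<'E'
import cv2,numpy as np
a=cv2.imread("pics/scene0.png")[140:310,170:350];b=cv2.imread("pics/side0.png")[135:335,210:385]
a=cv2.resize(a,None,fx=2.2,fy=2.2,interpolation=3);b=cv2.resize(b,None,fx=2.2*1,fy=2.2,interpolation=3)
h=max(a.shape[0],b.shape[0]);o=np.zeros((h,a.shape[1]+b.shape[1],3),np.uint8);o[:a.shape[0],:a.shape[1]]=a;o[:b.shape[0],a.shape[1]:]=b
cv2.imwrite("pics/crop0.png",o);print(a.shape,b.shape)
E
```

```text
(374, 396, 3) (440, 385, 3)
```

View pics/crop0.png

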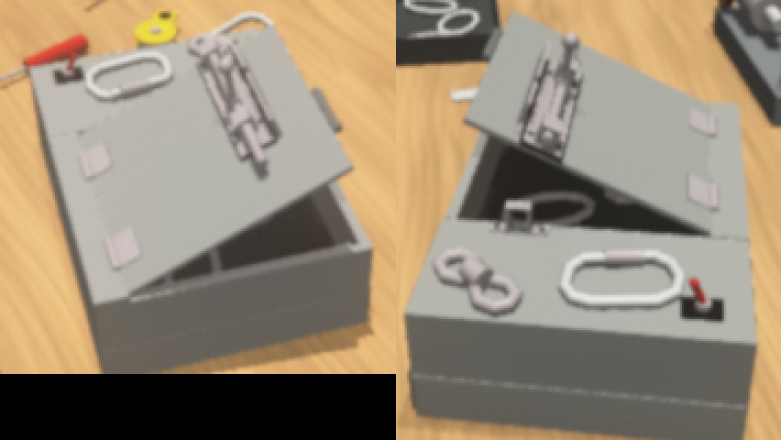

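```bash
cat >> h.py <<'E'
def cab(p):  # pose x,y,yaw
    c,s=np.cos(p[2]),np.sin(p[2]); R=np.array([[c,-s,0],[s,c,0],[0,0,1]]); t=np.array([p[0],p[1],0])
    return lambda q,h=0: R@(lambda q:np.array([.115+np.cos(h)*(q[0]-.115)+np.sin(h)*(q[2]-.124),q[1],.124-np.sin(h)*(q[0]-.115)+np.cos(h)*(q[2]-.124)]))(np.array(q,float))+t
E
python3 - <<'E'
from h import *
from scipy.optimize import least_squares
S=lambda u,v:np.array([170+u/2.2,140+v/2.2]); D=lambda u,v:np.array([210+(u-396)/2.2,135+v/2.2])
pts=[("scene0",S(30,66),(.15,-.21,.128),0),("scene0",S(93,303),(.15,.21,.128),0),("scene0",S(371,245),(-.15,.21,.128),0),
("side0",D(408,316),(-.15,-.21,.128),0),("side0",D(756,343),(.15,-.21,.128),0),("side0",D(739,103),(.15,.21,.128),0),
("scene0",S(353,168),(-.148,.205,.128),1),("side0",D(466,120),(-.148,-.058,.128),1),("side0",D(512,12),(-.148,.205,.128),1)]
def f(p):
    C=cab(p); return np.concatenate([proj(t,C(q,p[3] if h else 0))-uv for t,uv,q,h in pts])
r=least_squares(f,[.6,0,0,.6],loss="soft_l1");print(r.x,r.fun.reshape(-1,2).round(1))
C=cab(r.x)
for n,(t,u,v) in dict(knob=("scene0",*S(200,45)),knobs=("side0",*D(570,40)),staple=("side0",*D(517,210)),carA=("side0",*D(620,275)),swiv=("side0",*D(478,280))).items():
    print(n,u,v,px(t,u,v))
print("knob pred up", proj("side0",C((-.07,.06,.196),r.x[3])),proj("scene0",C((-.07,.06,.196),r.x[3])))
print(C((-.07,.06,.196),r.x[3]), C((-.02,.16,.128),r.x[3]), C((-.07,-.078,.15)))
np.save("cab.npy",r.x)
E
```

```text
[ 0.6093255  -0.03539127 -0.24150612  0.41876319] [[-0.7 -0.3]
 [-0.2  0. ]
 [ 0.9 -1.3]
 [-1.8 -2. ]
 [ 1.7 -0.2]
 [ 0.7 -0.1]
 [ 0.2 -0.1]
 [-0.6 -0.1]
 [ 0.5  0. ]]
knob 260.9090909090909 160.45454545454544 [ 0.56388427 -0.07903999  0.22753891]
knobs 289.09090909090907 153.1818181818182 [0.58424801 0.01696822 0.27431648]
staple 265.0 230.45454545454544 [ 0.51922779 -0.10000532  0.15453947]
carA 311.8181818181818 260.0 [ 0.60632495 -0.17444807  0.12719704]
swiv 247.27272727272725 262.27272727272725 [ 0.47845217 -0.18785856  0.14416242]
knob pred up [295.31117558 154.49496941] [269.24188387 174.93372391]
[0.59965611 0.02878374 0.26500537] [0.64107816 0.12156978 0.18254953] [ 0.52270208 -0.09438605  0.15      ]
```

```bash
cat >> h.py <<'E'
def rel(P):
    s=env.sense(); return (np.array(s["tool_rot"]).T@(np.asarray(P)-s["position"])*1000).round(1)
def incab(P,p=None):
    p=np.load("cab.npy") if p is None else p
    c,s=np.cos(p[2]),np.sin(p[2]); d=np.asarray(P)[:2]-p[:2]; return np.array([c*d[0]+s*d[1],-s*d[0]+c*d[1],P[2]])
def dirs():
    p=np.load("cab.npy"); R=np.array(env.sense()["tool_rot"]); c,s=np.cos(p[2]),np.sin(p[2])
    return "tool comps of cab x",(R.T@[c,s,0]).round(3),"cab y",(R.T@[-s,c,0]).round(3)
E
python3 - <<'E'
from h import *
C=cab(np.load("cab.npy"));P=C((-.02,.18,.128));print(P,rel(P+[0,0,.084+.09]),rel(P+[0,0,.084]),dirs())
E
```

```text
[0.63295567 0.14416823 0.128     ] [-3.291e+02  5.494e+02  4.000e-01] [-329.   549.4   90.4] ('tool comps of cab x', array([ 0.096,  0.995, -0.   ]), 'cab y', array([ 0.995, -0.096, -0.001]))
```

```bash
python3 -m inch '{"linear":[[-20,33,-25],[-45,75,-30],[-66,110,-30],[-90,150,-30],[-112,187,-30]],"twist":[-5.5,-5.5,-5.5,-5.5,-5.5]}' 1; python3 -c "
from h import *
C=cab(np.load('cab.npy'));P=C((-.02,.18,.128));print(rel(P+[0,0,.084+.07]),rel(P+[0,0,.084]),dirs())"
```

```text
clock: 0.52
position: [0.353, 0.4804, 0.3326]
tool_rot: [[0.239, 0.971, -0.0], [0.971, -0.239, -0.0], [-0.0, 0.0, -1.0]]
ft_force: [0.7, 0.1, -0.0]
width: 0.0644
[-259.6  352.2   50.7] [-259.6  352.2  120.7] ('tool comps of cab x', array([-0.,  1.,  0.]), 'cab y', array([ 1.,  0., -0.]))
```

```bash
python3 -m inch '{"linear":[[-24,33,0],[-48,66,0],[-72,98,0],[-96,130,0],[-120,163,0]],"twist":[0,0,0,0,0]}' 1 >/dev/null; python3 -m inch '{"linear":[[-24,33,5],[-48,66,10],[-72,98,20],[-96,130,30],[-120,163,40]],"twist":[0,0,0,0,0]}'; python3 -m inch '{"linear":[[-15,20,5],[-19,26,10],[-19,26,10]],"twist":[0,0,0]}'; python3 -c "
from h import *
C=cab(np.load('cab.npy'));P=C((-.02,.18,.128));print(rel(P+[0,0,.084]))"
```

```text
clock: 1.35
position: [0.6119, 0.1695, 0.2923]
tool_rot: [[0.24, 0.971, -0.0], [0.971, -0.24, 0.0], [0.0, -0.0, -1.0]]
ft_force: [-0.1, 1.4, 0.4]
width: 0.0006
clock: 1.6
position: [0.6324, 0.1451, 0.2809]
tool_rot: [[0.242, 0.97, -0.002], [0.97, -0.242, -0.001], [-0.001, -0.002, -1.0]]
ft_force: [0.6, 1.3, -0.4]
width: 0.0003
[-0.7  1.  68.9]
```

```bash
python3 -m inch '{"linear":[[0,0,13],[0,0,25],[0,0,37],[0,0,47],[0,0,57]],"twist":[0,0,0,0,0]}'|grep -v rot; python3 -m inch '{"linear":[[0,0,4],[0,0,7],[0,0,9],[0,0,9]],"twist":[0,0,0,0]}'|grep -v rot
```

```text
clock: 2.02
position: [0.6311, 0.148, 0.2259]
ft_force: [-3.4, 1.1, 4.5]
width: 0.0008
clock: 2.35
position: [0.6318, 0.1467, 0.2167]
ft_force: [0.7, -0.7, -0.4]
width: 0.0005
```

```bash
python3 -m inch '{"linear":[[0,0,2],[0,0,4],[0,0,4]],"twist":[0,0,0]}'|grep -v rot; python3 -m inch '{"linear":[[0,0,1],[0,0,2],[0,0,2]],"twist":[0,0,0]}'|grep -v rot
```

```text
clock: 2.6
position: [0.6319, 0.1466, 0.2127]
ft_force: [0.3, 0.8, 0.8]
width: 0.0005
clock: 2.85
position: [0.6319, 0.1465, 0.2123]
ft_force: [-6.2, -0.1, 14.2]
width: 0.0006
```

```bash
python3 -m inch '{"linear":[[0,0,-30],[0,0,-70],[20,0,-110],[40,0,-120],[40,0,-120]],"twist":[0,0,0,0,0]}' 0.5|grep -v rot;  python3 - <<'E'
from h import *
shot("side","side1");shot("wrist","wrist1");shot("scene","scene1")
C=cab(np.load("cab.npy"))
for t in (0,.3,-.3): print(t,[proj(n,C((-.07-.05*np.sin(t),.06,.146+.05*np.cos(t)))).round(1) for n in("side1","wrist1","scene1")])
b=cv2.imread("pics/side1.png")[135:335,210:385];o=np.zeros((480,800,3),np.uint8)
o[:400,:350]=cv2.resize(b,None,fx=2,fy=2,interpolation=3); o[:337,350:]=cv2.resize(cv2.imread("pics/wrist1.png"),(450,337));cv2.imwrite("pics/c1.png",o)
E
```

```text
clock: 3.27
position: [0.6423, 0.1877, 0.3353]
ft_force: [-0.3, 0.6, 0.6]
width: 0.0292
0 [array([275.7, 180.8]), array([ 10.5, 152.7]), array([287.9, 194.7])]
0.3 [array([269.5, 181.3]), array([  8.5, 127.3]), array([293.8, 194.4])]
-0.3 [array([282., 182.]), array([ 17.8, 176.5]), array([282. , 196.6])]
```

View pics/c1.png

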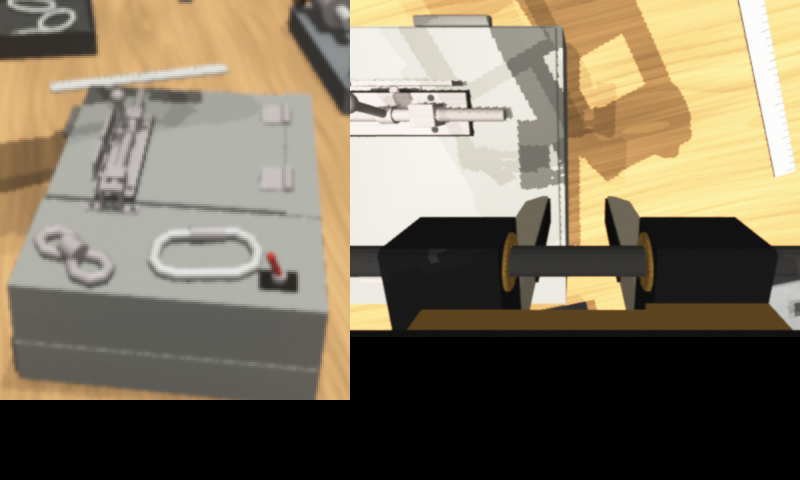

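Hatch shut. In the side crop the knob is near (116,94), full-image (268,182), which means it leans about 0.3 rad. I'll move over it for a closer wrist view.

```bash
python3 -m inch '{"linear":[[-40,0,-5],[-80,0,-5],[-120,0,-5],[-160,0,-5],[-160,0,-5]],"twist":[0,0,0,0,0]}' 0.5|grep -v rot;  python3 - <<'E'
from h import *
shot("wrist","wrist2")
C=cab(np.load("cab.npy"))
for t in (0,.3,.6): print(t,proj("wrist2",C((-.07-.05*np.sin(t),.06,.146+.05*np.cos(t)))).round(1))
print("staple",proj("wrist2",C((-.07,-.078,.158))),"keepmid",proj("wrist2",C((-.098,.005,.154))))
a=cv2.imread("pics/wrist2.png")[:250,100:460];cv2.imwrite("pics/w2.png",cv2.resize(a,None,fx=2.2,fy=2.2,interpolation=3))
E
```

```text
clock: 3.83
position: [0.6014, 0.0243, 0.3347]
ft_force: [-1.3, 0.6, 0.2]
width: 0.0464
0 [289.6 154. ]
0.3 [289.5 129. ]
0.6 [289.3 106. ]
staple [ 94.54664585 149.40563716] keepmid [210.13317816 108.00642769]
```

View pics/w2.png

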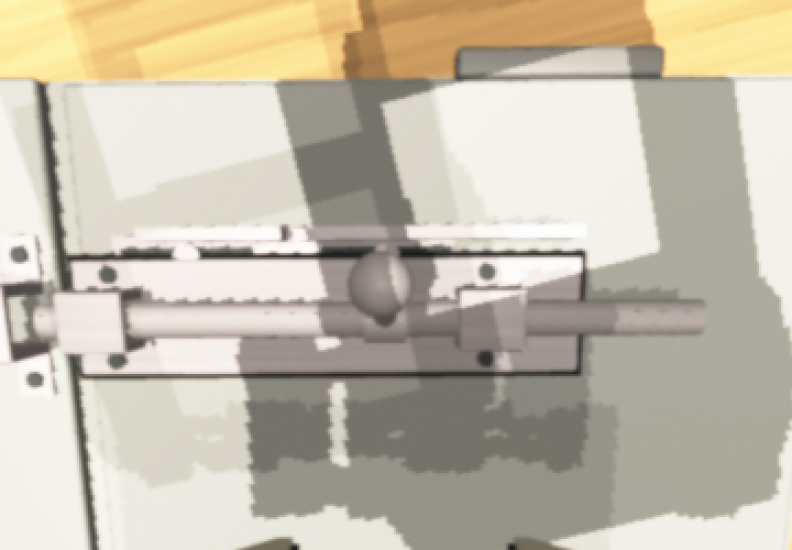

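The knob is at crop (380,285), full-image (272.7,129.5). The rod's tip is at crop (35,320). There is a dark gap in the plate's top edge at crop (285,232), which may be the notch.

```bash
python3 - <<'E'
from h import *
F=lambda u,v:(100+u/2.2,v/2.2)
for n,u,v,z in [("knob",380,285,.1935),("tip",35,320,.146),("tail",706,316,.146),("notch",285,232,.154),("plateL",133,230,.154),("plateR",585,228,.154),("hatch right gap",45,85,.128),("front edge",300,80,.128),("screw",487,271,.135)]:
    a,b=F(u,v); print(n,(incab(px("wrist2",a,b,z))*1000).round(1),(incab(px("wrist2",a,b))*1000).round(1))
print((incab(env.sense()["position"])*1000).round(1))
E
```

```text
knob [-84.5  49.9 193.5] [-84.8  50.1 202.6]
tip [-71.8 -68.  146. ] [-72.1 -65.8 150.8]
tail [-72.  158.1 146. ] [-72.3 156.4 150.5]
notch [-99.7  18.7 154. ] [-100.    16.6  139.4]
plateL [-100.5  -29.6  154. ] [-101.3  -38.4  127.3]
plateR [-100.4  114.1  154. ] [-100.4  114.3  153. ]
hatch right gap [-148.   -63.4  128. ] [-150.1  -67.8  117.4]
front edge [-149.1   22.   128. ] [-151.1   20.8  117.8]
screw [-86.9  85.2 135. ] [-86.9  85.2 135.1]
[-21.9  58.5 334.8]
```

```bash
python3 - <<'E'
from h import *
for v in (104,105,106):
    print(v,[tuple((incab(px("wrist2",u,v))*1000).round(0).astype(int)) for u in range(160,262,3)])
E
```

```text
104 [(np.int64(-102), np.int64(-39), np.int64(127)), (np.int64(-101), np.int64(-28), np.int64(153)), (np.int64(-101), np.int64(-26), np.int64(153)), (np.int64(-101), np.int64(-24), np.int64(153)), (np.int64(-101), np.int64(-22), np.int64(154)), (np.int64(-101), np.int64(-20), np.int64(152)), (np.int64(-101), np.int64(-18), np.int64(152)), (np.int64(-101), np.int64(-15), np.int64(153)), (np.int64(-101), np.int64(-13), np.int64(153)), (np.int64(-101), np.int64(-11), np.int64(154)), (np.int64(-101), np.int64(-9), np.int64(153)), (np.int64(-101), np.int64(-7), np.int64(152)), (np.int64(-101), np.int64(-5), np.int64(153)), (np.int64(-101), np.int64(-3), np.int64(153)), (np.int64(-101), np.int64(-1), np.int64(152)), (np.int64(-101), np.int64(1), np.int64(154)), (np.int64(-101), np.int64(3), np.int64(153)), (np.int64(-101), np.int64(5), np.int64(152)), (np.int64(-101), np.int64(8), np.int64(153)), (np.int64(-101), np.int64(10), np.int64(153)), (np.int64(-101), np.int64(12), np.int64(154)), (np.int64(-101), np.int64(14), np.int64(152)), (np.int64(-101), np.int64(16), np.int64(152)), (np.int6
[... 3003 characters left out ...]
54)), (np.int64(-99), np.int64(10), np.int64(152)), (np.int64(-99), np.int64(12), np.int64(153)), (np.int64(-99), np.int64(14), np.int64(152)), (np.int64(-99), np.int64(16), np.int64(153)), (np.int64(-100), np.int64(16), np.int64(140)), (np.int64(-100), np.int64(18), np.int64(138)), (np.int64(-100), np.int64(21), np.int64(140)), (np.int64(-100), np.int64(23), np.int64(137)), (np.int64(-100), np.int64(25), np.int64(139)), (np.int64(-99), np.int64(29), np.int64(153)), (np.int64(-99), np.int64(31), np.int64(153)), (np.int64(-99), np.int64(33), np.int64(153)), (np.int64(-99), np.int64(35), np.int64(154)), (np.int64(-99), np.int64(37), np.int64(154)), (np.int64(-99), np.int64(39), np.int64(152))]
```

The depth profile shows the notch clearly: its floor is at about 139 mm, and it runs from y ≈ 17 to 28 (middle 22.3). In the same frame the knob is at y = 49.9, so it must slide about 27.6 mm. Next I grasp the knob.

```bash
python3 -m inch '{"linear":[[-5,-30,0],[-8.5,-62.5,0],[-8.5,-62.5,20],[-8.5,-62.5,45],[-8.5,-62.5,60]],"twist":[0,0,0,0,0]}' 0.5|grep -v rot; python3 -m inch '{"linear":[[0,0,6],[0,0,12],[0,0,12]],"twist":[0,0,0]}'|grep -v rot; python3 -c "
from h import *
print((incab(env.sense()['position'])*1000).round(1))"
```

```text
clock: 4.3
position: [0.5395, 0.0372, 0.273]
ft_force: [0.6, 0.3, 0.2]
width: 0.0465
clock: 4.55
position: [0.5404, 0.0369, 0.2628]
ft_force: [0.1, -0.5, 0.5]
width: 0.0462
[-84.2  53.7 262.8]
```

```bash
python3 -m inch '{"linear":[[0,0,0],[0,0,0],[0,0,0],[0,0,0],[0,0,0]],"twist":[0,0,0,0,0]}' 1|grep -v rot; python3 -m inch '{"linear":[[0,0,0],[0,0,0],[0,0,0]],"twist":[0,0,0]}'|grep -v rot; python3 - <<'E'
from h import *
print((incab(env.sense()['position'])*1000).round(1))
shot("side","side3")
b=cv2.imread("pics/side3.png")[120:260,200:370];cv2.imwrite("pics/s3.png",cv2.resize(b,None,fx=4,fy=4,interpolation=3))
E
```

```text
clock: 4.97
position: [0.5405, 0.0366, 0.2643]
ft_force: [-0.3, -2.6, 1.8]
width: 0.0179
clock: 5.22
position: [0.5405, 0.0367, 0.2643]
ft_force: [-1.1, -2.3, 5.9]
width: 0.0164
[-84.1  53.5 264.3]
```

View pics/s3.png

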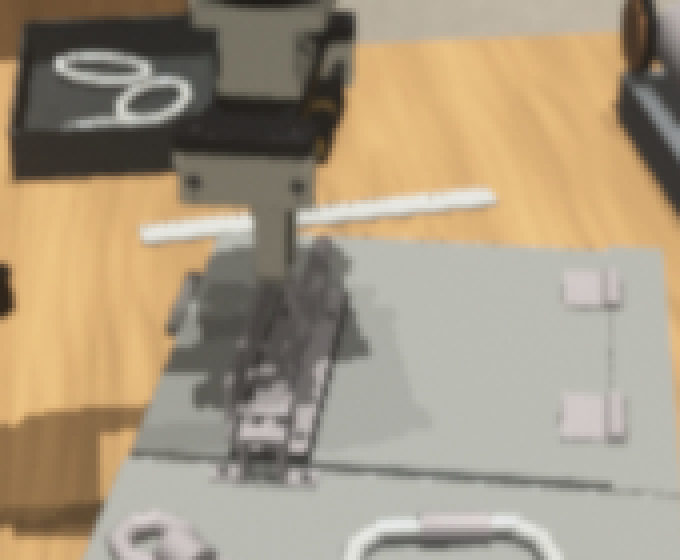

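The fingers have closed on the knob and the hatch is still shut. The width of 16.4 mm and the upward push need a closer look, so I'll check with the wrist camera.

```bash
python3 - <<'E'
from h import *
for i in range(3):
    s=env.sense(); print(s["clock"],s["position"].round(4),np.round(s["ft_force"],1),round(s["width"],4)); shot("wrist","wrist4")
a=cv2.imread("pics/wrist4.png")[:330,80:480];cv2.imwrite("pics/w4.png",cv2.resize(a,None,fx=1.8,fy=1.8,interpolation=3))
E
```

```text
5.2667 [0.5405 0.0367 0.2643] [-0.5 -2.6  6.5] 0.016
5.3167 [0.5405 0.0367 0.2643] [-1.3 -3.2  4.9] 0.0163
5.3667 [0.5405 0.0367 0.2643] [-0.9 -3.3  5.5] 0.0165
```

View pics/w4.png

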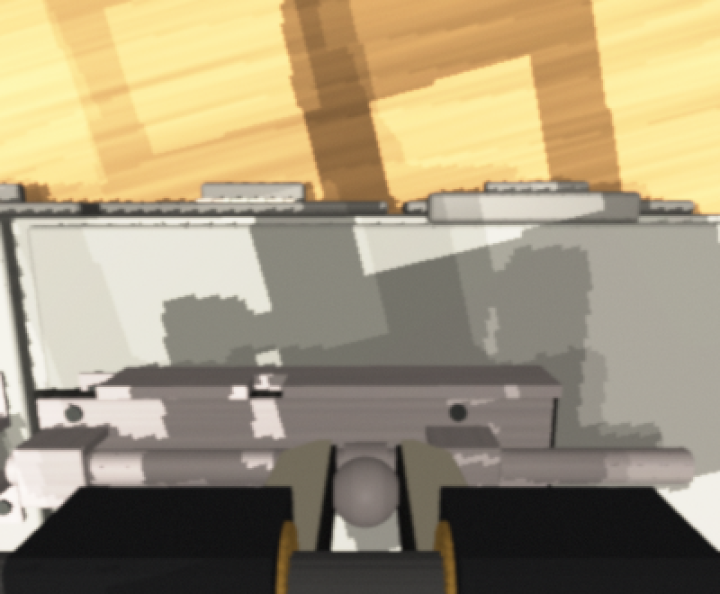

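The ball sits between the pads at crop (366,492). The notch shows at crop (250–282,385). I'll measure the notch relative to the tool.

```bash
python3 - <<'E'
from h import *
for v in (211,214,217):
    print(v,*[(incab(px("wrist4",u,v))*1000).round(0).astype(int).tolist() for u in range(206,252,2)])
print((incab(px("wrist4",80+366/1.8,492/1.8))*1000).round(1),(incab(env.sense()["position"])*1000).round(1), "ruling: ball pred",proj("wrist4",cab(np.load("cab.npy"))((-.084,.0535,.195))))
E
```

```text
211 [-102, 9, 146] [-101, 10, 145] [-101, 11, 145] [-102, 13, 146] [-102, 14, 147] [-101, 15, 145] [-102, 16, 146] [-100, 16, 140] [-100, 17, 139] [-99, 18, 138] [-100, 20, 139] [-100, 21, 140] [-99, 22, 138] [-100, 23, 139] [-100, 24, 139] [-100, 26, 139] [-102, 28, 146] [-102, 29, 147] [-102, 30, 147] [-102, 31, 146] [-102, 32, 146] [-102, 33, 146] [-102, 35, 146]
214 [-101, 10, 151] [-102, 12, 153] [-102, 13, 152] [-101, 14, 152] [-101, 15, 151] [-101, 16, 152] [-100, 16, 148] [-98, 16, 140] [-98, 17, 140] [-98, 18, 138] [-98, 19, 139] [-97, 21, 138] [-98, 22, 140] [-98, 23, 139] [-98, 24, 140] [-101, 27, 152] [-101, 28, 152] [-102, 30, 153] [-102, 31, 153] [-101, 32, 151] [-102, 33, 154] [-102, 34, 153] [-101, 35, 152]
217 [-100, 11, 154] [-100, 11, 152] [-100, 13, 155] [-100, 14, 152] [-100, 15, 154] [-100, 16, 153] [-99, 16, 148] [-94, 14, 131] [-93, 15, 129] [-93, 17, 130] [-93, 18, 130] [-93, 19, 130] [-94, 21, 130] [-93, 22, 129] [-93, 23, 130] [-100, 27, 152] [-100, 28, 152] [-100, 29, 153] [-100, 31, 153] [-100, 32, 153] [-100, 33, 153] [-100, 34, 153] [-100, 35, 151]
[-88.4  53.5 201.4] [-84.1  53.5 264.3] ruling: ball pred [283.25284914 276.15733286]
```

```bash
python3 -m inch '{"linear":[[-3,0,-1.5],[-6,0,-1.5],[-9,0,-1.5],[-12,0,-1.5],[-15,0,-1.5]],"twist":[0,0,0,0,0]}'|grep -v rot; python3 -m inch '{"linear":[[-3,0,0],[-6,0,0],[-9,0,0],[-9,0,0]],"twist":[0,0,0,0]}'|grep -v rot;  python3 -c "
from h import *
print((incab(env.sense()['position'])*1000).round(1),dirs())"
```

```text
clock: 5.83
position: [0.5366, 0.022, 0.2646]
ft_force: [4.8, 2.3, -9.4]
width: 0.0165
clock: 6.17
position: [0.5344, 0.013, 0.2646]
ft_force: [4.8, -0.2, -10.4]
width: 0.0164
[-84.3  29.1 264.6] ('tool comps of cab x', array([ 0.001,  1.   , -0.001]), 'cab y', array([ 1.   , -0.001, -0.   ]))
```

```bash
python3 -m inch '{"linear":[[0,0,1],[-3,0,1],[-5,0,1],[-7,0,1],[-7,0,1]],"twist":[0,0,0,0,0]}'|grep -v rot; python3 -c "
from h import *
print((incab(env.sense()['position'])*1000).round(1))"
```

```text
clock: 6.58
position: [0.5328, 0.0064, 0.2644]
ft_force: [1.7, 1.6, -3.6]
width: 0.0164
[-84.3  22.3 264.4]
```

```bash
python3 -m inch '{"linear":[[0,-3,1],[0,-6,2],[0,-9,3.3],[0,-11,4.4],[0,-11,4.4]],"twist":[0,0,0,0,0]}'|grep -v rot; python3 -m inch '{"linear":[[0,-3,1.8],[0,-6,4.2],[0,-8,5.7],[0,-10,7.3],[0,-10,7.3]],"twist":[0,0,0,0,0]}'|grep -v rot;python3 -c "
from h import *
print((incab(env.sense()['position'])*1000).round(1))"
```

```text
clock: 7.0
position: [0.5218, 0.0094, 0.2601]
ft_force: [-1.1, -0.3, 0.5]
width: 0.016
clock: 7.42
position: [0.5121, 0.0118, 0.2526]
ft_force: [-2.4, -0.9, 4.1]
width: 0.0162
[-105.7   22.6  252.6]
```

```bash
python3 -m inch '{"linear":[[0,-2.5,2.5],[0,-4.5,5],[0,-6.5,7.3],[0,-8,9.6],[0,-8,9.6]],"twist":[0,0,0,0,0]}'|grep -v rot; python3 -m inch '{"linear":[[0,-1,1.5],[0,-2,3],[0,-2.5,4.3],[0,-2.5,4.3]],"twist":[0,0,0,0]}'|grep -v rot;python3 -c "
from h import *
print((incab(env.sense()['position'])*1000).round(1))"
```

```text
clock: 7.83
position: [0.5044, 0.0137, 0.2426]
ft_force: [-2.7, -0.4, 2.7]
width: 0.0163
clock: 8.17
position: [0.5022, 0.0143, 0.2385]
ft_force: [-2.3, 0.1, 4.0]
width: 0.0163
[-115.9   22.6  238.5]
```

```bash
python3 -m inch '{"linear":[[0,-0.5,1],[0,-0.5,1],[0,-0.5,1]],"twist":[0,0,0]}'|grep -v rot; python3 -m inch '{"linear":[[0,-0.5,1],[0,-0.5,1],[0,-0.5,1]],"twist":[0,0,0]}'|grep -v rot;python3 -m inch '{"linear":[[0,-0.3,1],[0,-0.3,1],[0,-0.3,1]],"twist":[0,0,0]}'|grep -v rot
```

```text
clock: 8.42
position: [0.5018, 0.0143, 0.2376]
ft_force: [-3.0, 0.2, 3.6]
width: 0.016
clock: 8.67
position: [0.5014, 0.0145, 0.2367]
ft_force: [-3.8, -1.7, 3.9]
width: 0.0163
clock: 8.92
position: [0.5011, 0.0145, 0.2356]
ft_force: [-2.2, 0.1, 3.6]
width: 0.0162
```

```bash
for i in 1 2 ; do python3 -m inch '{"linear":[[0,-0.3,1],[0,-0.3,1],[0,-0.3,1]],"twist":[0,0,0]}'|grep -v rot;done; python3 -m inch '{"linear":[[0,-0.3,1],[0,-0.3,1],[0,-0.3,1]],"twist":[0,0,0]}'|grep -v rot
```

```text
clock: 9.17
position: [0.5008, 0.0146, 0.2346]
ft_force: [-3.8, -0.4, 4.1]
width: 0.0165
clock: 9.42
position: [0.5005, 0.0147, 0.2336]
ft_force: [-3.0, -0.4, 3.1]
width: 0.016
clock: 9.67
position: [0.5002, 0.0148, 0.2326]
ft_force: [-1.6, -0.9, 3.1]
width: 0.0161
```

```bash
python3 -m inch '{"linear":[[0,-0.5,1.5],[0,-1,3],[0,-1.2,4],[0,-1.2,4]],"twist":[0,0,0,0]}'|grep -v rot; python3 -m inch '{"linear":[[0,-0.3,1.5],[0,-0.6,3],[0,-0.8,4],[0,-0.8,4]],"twist":[0,0,0,0]}'|grep -v rot
```

```text
clock: 10.0
position: [0.499, 0.015, 0.2284]
ft_force: [-1.2, -1.2, 2.8]
width: 0.0164
clock: 10.33
position: [0.4982, 0.0152, 0.2244]
ft_force: [-2.4, -0.3, 2.6]
width: 0.0159
```

```bash
python3 -m inch '{"linear":[[0,-0.2,1.5],[0,-0.4,3],[0,-0.5,4],[0,-0.5,4]],"twist":[0,0,0,0]}'|grep -v rot; python3 -m inch '{"linear":[[0,0,1],[0,0,2],[0,0,2]],"twist":[0,0,0]}'|grep -v rot;  python3 -m inch '{"linear":[[0,0,1],[0,0,1],[0,0,1]],"twist":[0,0,0]}'|grep -v rot; python3 -c "
from h import *
print((incab(env.sense()['position'])*1000).round(1))"
```

```text
clock: 10.67
position: [0.4977, 0.0154, 0.2204]
ft_force: [-2.3, -1.0, 2.3]
width: 0.016
clock: 10.92
position: [0.4977, 0.0154, 0.2184]
ft_force: [-3.5, -0.5, 1.4]
width: 0.016
clock: 11.17
position: [0.4978, 0.0154, 0.2176]
ft_force: [-3.7, -0.1, 2.3]
width: 0.0162
[-120.5   22.6  217.6]
```

```bash
python3 -m inch '{"linear":[[0,0,1],[0,0,1],[0,0,1]],"twist":[0,0,0]}'|grep -v rot; python3 -m inch '{"linear":[[0,0,0],[0,0,0],[0,0,0],[0,0,0]],"twist":[0,0,0,0]}' 0.6|grep -v rot
```

```text
clock: 11.42
position: [0.4978, 0.0153, 0.2166]
ft_force: [-3.2, -0.8, 2.2]
width: 0.0161
clock: 11.75
position: [0.4978, 0.0154, 0.2166]
ft_force: [0.5, 0.9, -0.5]
width: 0.0358
```

```bash
python3 -m inch '{"linear":[[0,0,-10],[0,0,-25],[0,0,-55],[0,30,-90],[0,70,-110]],"twist":[0,0,0,0,0]}'|grep -v rot;python3 -m inch '{"linear":[[0,0,0],[0,0,0]],"twist":[0,0]}'|grep -v rot; python3 - <<'E'
from h import *
shot("wrist","wrist5");shot("side","side5")
o=np.zeros((480,800,3),np.uint8);b=cv2.imread("pics/side5.png")[150:280,210:340]
o[:330,:500]=cv2.resize(cv2.imread("pics/wrist5.png")[:264,80:480],(500,330)); o[:300,500:]=cv2.resize(b,(300,300),interpolation=3);cv2.imwrite("pics/c5.png",o)
E
```

```text
clock: 12.17
position: [0.5594, 0.0003, 0.3283]
ft_force: [1.0, 0.9, 1.6]
width: 0.0374
clock: 12.33
position: [0.5608, -0.0002, 0.3242]
ft_force: [0.6, 0.0, -0.5]
width: 0.0372
```

View pics/c5.png

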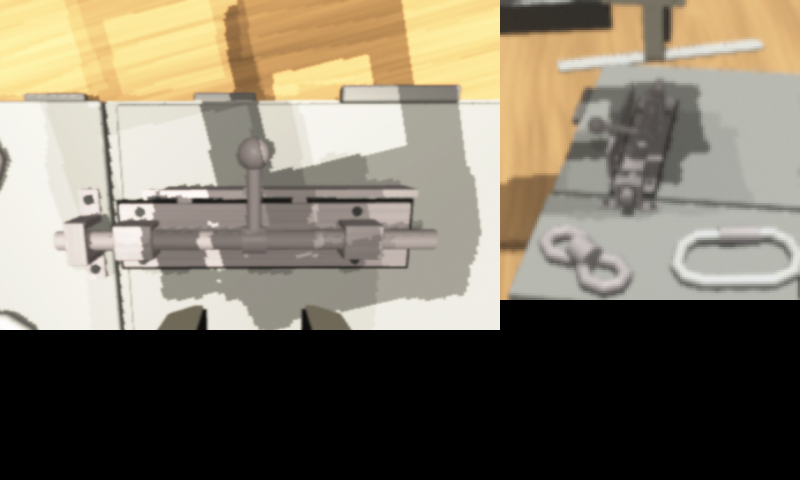

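The rod is through the staple (crop 58–95,240) and the stem crosses the plate, with the knob at (254,153). I'll check the knob's height by depth.

```bash
python3 - <<'E'
from h import *
f=lambda u,v:(incab(px("wrist5",80+u*.8,v*.8))*1000).round(1)
for n,u,v in [("knob top",254,152),("stem",254,180),("stem@plate",254,193),("stem near rod",254,215),("rod",200,240),("plate",180,191),("hatch",200,130),("deck",50,150),("tip",58,240)]: print(n,f(u,v))
E
```

```text
knob top [-122.    22.8  158.9]
stem [-106.8   22.8  152.8]
stem@plate [-99.6  22.7 152.2]
stem near rod [-86.9  22.7 149.9]
rod [-72.4  -8.5 150.6]
plate [-100.9  -18.4  153.5]
hatch [-134.2   -9.2  128. ]
deck [-122.8  -99.7  127.1]
tip [-72.6 -90.5 150.9]
```

The knob's top is about 4 mm above flat, a turn of about 1.47, so the margin is thin. I'll press it down gently with closed fingertips.

```bash
python3 -c "
from h import *
p=env.sense()['position'];c=incab(p)*1000;print(c.round(1),'dx',22.7-c[1],'dy',-123-c[0],'down to tip .163',(p[2]-.084-.163)*1000)"
```

```text
[-57.2  22.6 322.8] dx 0.13245487853230742 dy -65.79228759793571 down to tip .163 75.78456032151034
```

```bash
python3 -m inch '{"linear":[[0,-30,0],[0,-66,0],[0,-66,0],[0,-66,30],[0,-66,50]],"twist":[0,0,0,0,0]}' 1|grep -v rot; python3 -m inch '{"linear":[[0,0,12],[0,0,22],[0,0,22],[0,0,22]],"twist":[0,0,0,0]}'|grep -v rot; python3 -c "
from h import *
p=env.sense()['position'];c=incab(p)*1000;print(c.round(1),p[2]-.0841)"
```

```text
clock: 12.85
position: [0.4942, 0.0163, 0.2723]
ft_force: [-0.7, 0.6, -0.9]
width: 0.0082
clock: 13.18
position: [0.4955, 0.0159, 0.2516]
ft_force: [-0.6, -0.9, -0.3]
width: 0.0003
[-122.8   22.6  251.6] 0.1674696845430525
```

```bash
python3 -m inch '{"linear":[[0,0,3],[0,0,6],[0,0,7.5],[0,0,7.5]],"twist":[0,0,0,0]}'|grep -v rot; for i in 1 2; do python3 -m inch '{"linear":[[0,0,1],[0,0,1],[0,0,1]],"twist":[0,0,0]}'|grep -v rot;done
```

```text
clock: 13.52
position: [0.4956, 0.0159, 0.2438]
ft_force: [0.3, 0.1, 0.6]
width: 0.0002
clock: 13.77
position: [0.4956, 0.0159, 0.2429]
ft_force: [-0.4, 0.7, 0.1]
width: 0.0007
clock: 14.02
position: [0.4956, 0.0159, 0.2417]
ft_force: [-0.4, -0.1, 0.8]
width: 0.0005
```

```bash
for i in 1 2 3; do python3 -m inch '{"linear":[[0,0,0.8],[0,0,0.8],[0,0,0.8]],"twist":[0,0,0]}'|grep -v rot;done
```

```text
clock: 14.27
position: [0.4956, 0.0159, 0.2409]
ft_force: [-0.1, 0.3, 1.1]
width: 0.0007
clock: 14.52
position: [0.4956, 0.0159, 0.2401]
ft_force: [-0.5, -0.2, 0.9]
width: 0.0007
clock: 14.77
position: [0.4955, 0.0159, 0.2393]
ft_force: [0.4, 1.1, 0.8]
width: 0.0007
```

```bash
for i in 1 2; do python3 -m inch '{"linear":[[0,0,0.7],[0,0,0.7],[0,0,0.7]],"twist":[0,0,0]}'|grep -v rot;done
```

```text
clock: 15.02
position: [0.4956, 0.0159, 0.2388]
ft_force: [-1.0, -0.4, 2.6]
width: 0.0004
clock: 15.27
position: [0.4956, 0.0159, 0.2383]
ft_force: [-2.5, 1.4, 5.5]
width: 0.0008
```

The force rises to 5.5 N at a tip height of 154 mm, so the handle is on its flat stop. I'll retreat and check.

```bash
python3 -m inch '{"linear":[[0,0,-10],[0,0,-30],[0,0,-60],[0,35,-85],[0,66,-85]],"twist":[0,0,0,0,0]}'|grep -v rot;python3 -m inch '{"linear":[[0,0,0],[0,0,0],[0,0,0]],"twist":[0,0,0]}'|grep -v rot; python3 - <<'E'
from h import *
shot("wrist","wrist6");C=cab(np.load("cab.npy"))
def top(x,y,z):
    u,v=proj("wrist6",C((x,y,z)));return (incab(px("wrist6",u,v))*1000).round(1)
for a in [(-.122,.0227,.156),(-.107,.0227,.151),(-.087,.0227,.15),(-.0725,-.009,.151),(-.101,-.018,.154),(-.134,-.009,.128),(-.0725,-.088,.151)]: print(top(*a))
a=cv2.imread("pics/wrist6.png");cv2.imwrite("pics/w6.png",a)
E
```

```text
clock: 15.68
position: [0.5608, 0.0, 0.3297]
ft_force: [0.7, -0.1, 1.7]
width: 0.0005
clock: 15.93
position: [0.5594, 0.0001, 0.3226]
ft_force: [0.3, -0.1, 0.6]
width: 0.0004
[-121.9   22.7  153.2]
[-106.8   22.7  148.9]
[-86.7  22.7 147.9]
[-72.6  -9.  151.2]
[-100.9  -18.2  152.7]
[-134.    -9.1  127.2]
[-72.3 -88.4 150.1]
```

View pics/w6.png

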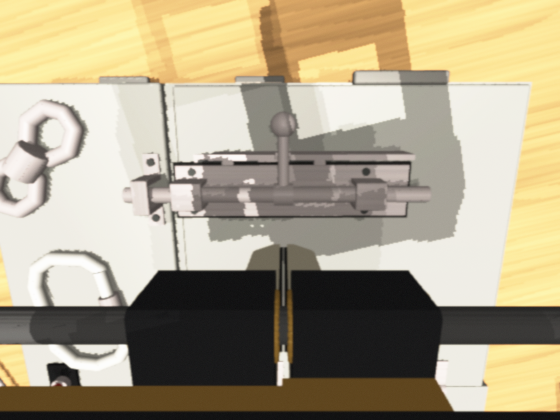

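The knob at (283,124) now lies flat: its top is at 153 mm, against 159 mm before, and the stem is below the plate's top edge. The rod is through the staple at (140,195), and the gear on the deck is undisturbed. I'm handing it in.

```bash
python3 -c "
from h import *
print(workorder.close_job())"
```

```text
the job is handed in; nothing more can be done
None
```

The hatch is shut and bolted, and the job was handed in at about 16 s on the robot's clock (limit 72 s). No verdict came back.

- **What I did:** I pressed the hatch shut; the force peaked at 14 N on the shut hatch, more than the suggested 2 to 6 N. I found the notch in the wrist camera's depth image and slid the bolt about 31 mm by the knob until it stood over the notch. I then turned the handle down in small steps.
- **Forces:** The wrist read about 2 to 4 N while the handle went into the notch. During the slide, a height correction of mine pulled up on the knob with about 10 N for a moment. The hatch stayed shut, and I backed the correction off.
- **Handle:** After the first release the handle was about 4 mm short of flat, so I pressed the knob lightly with closed fingertips. It reached its stop at 5.5 N.
- **Last checks:**
  - The knob's top is 153 mm up (155 mm expected when flat), and the stem lies below the keep plate's edge.
  - The hatch is level with the deck and the rod is through the staple.
  - The gripper is clear, and the gear in view on the deck has not visibly moved. I did not measure the gear or the switch, and did not look again at everything on the table.
- **What disagreed:** Positions from the camera differed from the given cabinet dimensions by about 2 to 4 mm. I placed the notch and the knob relative to each other to avoid that error.

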